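# Teach the probe order of a shaft gauging fixture

### The arm

A 6-joint arm with a two-finger parallel gripper is mounted at the origin on a cart in front of the work surface, level with it; the furniture and walls round the work are solid. World frame = base frame: x ahead of the robot, y to its left, z up, the work surface at z = 0. Lengths are in m, angles in rad, forces in N, time in s.
With the tool pointing down it reaches from about 0.375 to 0.9 m from the base axis. Payload 3.1 kg.
Tool frame: the origin (TCP) lies between the finger pads; the fingertips stand 8 mm ahead of it and the grasp point (between the pads) lies 11 mm behind it; z points along the fingers, x is the direction in which the jaws open and shut, and the axes are right-handed (so a half turn about z gives the same grasp; the last joint's range is limited). The gripper opens to 87 mm and grips with 3 to 60 N. Pads are 19 mm wide; open, the fingers measure 117 mm over their backs; the gripper's body (75 mm by 190 mm) begins 51 mm behind the grasp point.
Start: joints at [-1.306, 0.527, 1.433, -0, 1.181, -0.178], TCP at [0.268, -0.565, 0.231] pointing down, gripper open.
Joint ranges: [-3.08, 3.08], [-0.75, 2.2], [0.22, 2.44], [-1.43, 4.57], [0, 2.65], [-2.85, 2.85]. Speed limits (rad/s): [2.79, 2.79, 3.14, 3.14, 3.14, 3.14].

### API

Orientations are given as a rotation vector (axis times angle).
In Python, from rig import bot gives the robot as it stands.
- The arm moves only by the tool drive_tool, never from a script. Its argument "targets" is text: rows parted by semicolons, each of 6 numbers parted by spaces: the shift along the world's x, y, z as a fraction of full scale, then the turn, a rotation vector about the world's x, y, z as a fraction of full scale. A call has 1 to 8 rows; each row shifts and turns the commanded pose from where the row before left it; what a row does not reach is not made up. Full scale, the value 1, is 30 mm for a shift and pi/4 rad for a turn. A row lasts 1/8 s, in which the tool goes at most 62.5 mm and 10.7 degrees, less where a joint would pass 70% of its speed; a pose out of reach is approached as far as the arm can. A call with a number of a shift or a turn outside -1 to 1 is refused whole. A call with a gripper value outside its range is refused whole. "grip" is the gripper command: -1 is shut, 1 is fully open, values between are in proportion, set as the call begins (left out, the last holds). The fingers move at their own pace and stop on an object; "force" is the grip in N (left out, the last holds). Time passes only in rows, so rows that do not move let the fingers close. It gives the time, the measured TCP pose, the force and the opening at its end, in the units of the state.
- bot.read_state(): the state, without advancing time (a new reading comes with each control period).
- bot.capture(name): name is "scene" or "top" or "wrist"; returns a dict with "img" (384x512x3 uint8, red, green, blue), "depth" (384x512 float32, m along the optical axis (not along the pixel's ray), 0 where there is no reading), "fx", "fy", "cx", "cy" (pixels), "rvec" (rotation vector, rad) and "tvec" (3), from world to camera coordinates, as OpenCV has them; the wrist camera has in their place "tool_from_camera" (4x4, takes a point from camera to tool coordinates, whose origin is the TCP and whose axes are the tool frame's). Camera axes: x right, y down, z forward; pixel columns grow to the right and rows downward; lengths in m; the calibration is good to about 2 mm. A picture is of the moment at which its call begins: read the wrist's pose just before it.
- bot.close_job(): hands the job in, once; it reports no verdict.
The state is a dict: "t": time; "joint_pos": joint angles; "joint_velocities": joint speeds; "joint_efforts": joint torques, N m; "tcp_pos": TCP position; "ee_rot": TCP orientation; "wrist_force": force on the tool from outside, world axes, zero at the start; "ft_torque": the same for the moment, N m; "width": finger opening in m.
Only numpy, scipy, OpenCV 4.12 (cv2) and the standard library are available. Lean on these libraries where they do the work, as an engineer would, in place of code of your own. Each camera call takes 0.05 s, during which the arm holds its last target.

### The job

The readout numbers the probes of the shaft gauging fixture in the order in which their tips are moved: with the fingertips, lightly press in the upright probe with the red ring, then the yellow, then the blue, and last push in the lying green-ringed probe along its axis. Push each tip about half-way in, hold it there for a moment and let it spring right out before you touch the next; never move two at once, drive one onto its end stop, or grip or bump the fixture. Leave the shaft, loupe, gauge block and disc as they lie, and finish clear of everything.

Things in the scene. Friction and masses are not known exactly. Their poses are not given: they have to be found in the camera images.
- fixture: shaft gauging fixture, fixed on the bench, no shaft in it: grey base 334 x 70 mm, top 22 mm above the bench. Origin on the bench, on the long centre line. z up; y runs along the base to the end with the lying green-ringed probe (about the robot's left). On the centre line, by y in mm: end stop -152, roller rest -128, upright probes -84, -36, +12, roller rest +56, green tip +122
- end_stop (a point): top centre of the end-stop post at the fixture's -y end, 90 mm above the bench; the post is 26 mm wide and 12 mm thick along y, its screw reaches to y = -142 mm
- rest_a (a point): top centre of the roller rest nearer the end stop, 74 mm above the bench; the rest is 46 mm wide and 16 mm thick along y
- rest_b (a point): top centre of the other roller rest, same size, 74 mm above the bench; from its face at y = +64 mm an open gap 58 mm long runs to the green-ringed probe's tip
- green_post (a point): top centre of the post that carries the lying probe, at y = +164 mm, about 92 mm above the bench; post, green ring (24 mm across) and nose take up y = +139 to +178 mm
- box_top (a point): top centre of a low black junction box on the far (+x) side of the base, 31 mm above the bench (its sockets 36 mm), 16 x 90 mm
- red_mount: upright gauging probe with the red ring; in every run it stands at one of the three places of the row, in an unknown order. Origin on the bench under the probe's axis; coloured ring 24 mm across from 32 to 46 mm above the bench, steel nose 14 mm across up to 54 mm, then the plunger
- red_tip (a point): centre of the flat round end face (11 mm across, steel, looking up) of the plunger of the red-ringed probe; 71 mm above the bench when out, goes down with the plunger
- red_probe (a joint): travel of that plunger in m: 0 fully out, grows as it is pressed straight down, 0.012 on its end stop. Its spring takes about 2 N to start and 0.6 N more for each mm (about 5.6 N half-way, 9 N at the stop) and brings it back by itself
- yellow_mount: upright gauging probe with the yellow ring; in every run it stands at one of the three places of the row, in an unknown order. Origin on the bench under the probe's axis; coloured ring 24 mm across from 32 to 46 mm above the bench, steel nose 14 mm across up to 54 mm, then the plunger
- yellow_tip (a point): centre of the flat round end face (11 mm across, steel, looking up) of the plunger of the yellow-ringed probe; 71 mm above the bench when out, goes down with the plunger
- yellow_probe (a joint): travel of that plunger in m: 0 fully out, grows as it is pressed straight down, 0.012 on its end stop. Its spring takes about 2 N to start and 0.6 N more for each mm (about 5.6 N half-way, 9 N at the stop) and brings it back by itself
- blue_mount: upright gauging probe with the blue ring; in every run it stands at one of the three places of the row, in an unknown order. Origin on the bench under the probe's axis; coloured ring 24 mm across from 32 to 46 mm above the bench, steel nose 14 mm across up to 54 mm, then the plunger
- blue_tip (a point): centre of the flat round end face (11 mm across, steel, looking up) of the plunger of the blue-ringed probe; 71 mm above the bench when out, goes down with the plunger
- blue_probe (a joint): travel of that plunger in m: 0 fully out, grows as it is pressed straight down, 0.012 on its end stop. Its spring takes about 2 N to start and 0.6 N more for each mm (about 5.6 N half-way, 9 N at the stop) and brings it back by itself
- green_tip (a point): centre of the flat round end face (11 mm across, steel) of the plunger of the lying, green-ringed probe, 78 mm above the bench; it looks along the fixture's -y axis into the open gap, which is 58 mm long and reaches down to the base at 22 mm
- green_probe (a joint): travel of that plunger in m: 0 fully out, grows as it is pushed level along the fixture's +y axis, 0.012 on its end stop; same spring
- shaft: bystander: loose turned steel shaft, 270 mm long, 26 mm at its thickest, lying along its y axis on a wooden cradle at the robot's left; origin on its axis, 30 mm above the bench
- loupe: bystander: loose black eye loupe, 31 mm across and high, just past the fixture's +y end; origin at its foot
- gauge_block: bystander: loose steel gauge block 30 x 12 x 12 mm, just past the fixture's -y end; origin under its centre
- disc: bystander: loose turned steel disc, 34 mm across, 13 mm high, just past the fixture's -y end; origin under its centre

How it is judged:
By the outcome, as a careful person would: the job done as asked, in the order asked, and still so for the second after the job is handed in, with the robot touching nothing.
It also fails if it takes over 48 s, if anything falls off the work surface, if the arm or the gripper's body presses on something with over 40 N, if the wrist force passes 120 N, or if a joint passes its speed limit or range.

## Working session

There is one attempt and no reset: what is moved stays moved. The work goes in short steps, Python scripts to look and compute and a tool call to move; the robot and the scene stay as the last step left them, time stands still between calls to the robot, and variables do not carry over. Pictures are saved under pics/ and viewed, and the job is handed in when it is done.

Besides the shell and the picture viewer there is one more tool, called after ">>>" as name(argument=value, ...) on one line, values as JSON. drive_tool: Moves the arm, as the interface text tells. Shift numbers are shares of 30 mm and turn numbers shares of pi/4 rad, none past 1 either way. Its arguments: {"type":"object","properties":{"targets":{"type":"string"},"grip":{"type":"number"},"force":{"type":"number"}},"required":["targets"]}

```bash
ls; mkdir -p pics
python3 - <<'E'
from rig import bot
import cv2,pickle
s=bot.read_state();print(s)
for n in("scene","top"):
    c=bot.capture(n);pickle.dump(c,open(n+".pkl","wb"));cv2.imwrite(f"pics/{n}0.png",c["img"][:,:,::-1])
    print(n,c["fx"],c["cx"],c["cy"],c["rvec"],c["tvec"])
E
```

```text
pics
{'t': 0.0, 'joint_pos': array([-1.30649107e+00,  5.28472450e-01,  1.43388917e+00,  2.80836487e-05,
        1.18140928e+00, -1.78459936e-01]), 'joint_velocities': array([-0.00019822,  0.00186886,  0.00087006, -0.00101109, -0.00098547,
        0.00226781]), 'joint_efforts': array([-4.40550593e-04, -4.40043032e+01, -1.76591617e+01,  6.32395735e-02,
        5.81452169e-02, -1.66751497e-04]), 'tcp_pos': array([ 0.26764204, -0.56400612,  0.22957194]), 'ee_rot': array([-2.65373731e+00,  1.67866165e+00,  2.49225180e-03]), 'wrist_force': array([-0.01967516, -0.6683282 ,  0.23257874]), 'ft_torque': array([0.02688061, 0.00827694, 0.0128171 ]), 'width': 0.08711738827757018}
scene 490.0311805150722 255.30511531508986 197.41986107338138 [ 2.13260789 -0.77269652  0.35428102] [-0.30912798  0.29435872  1.0312235 ]
top 454.9074840025793 255.38299399405017 187.98778521065495 [ 2.13880506 -2.15557309  0.11637771] [0.08747975 0.46206612 1.3045286 ]
```

View pics/scene0.png

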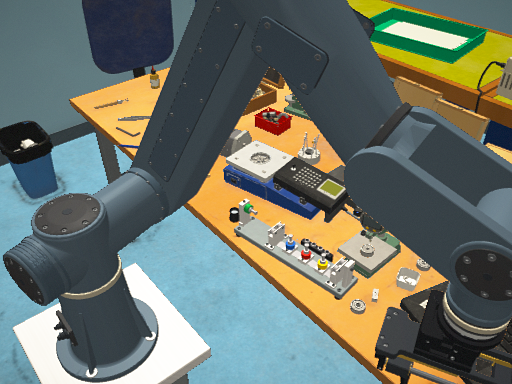

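View pics/top0.png

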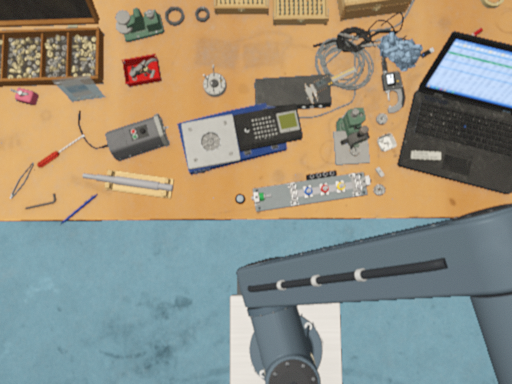

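```bash
cat > h.py <<'E'
import numpy as np,cv2,pickle
def load(n): return pickle.load(open(n+".pkl","rb"))
def RT(c): return cv2.Rodrigues(np.array(c["rvec"],float))[0],np.array(c["tvec"],float).ravel()
def onplane(c,u,v,z):
    R,t=RT(c);d=R.T@np.array([(u-c["cx"])/c["fx"],(v-c["cy"])/c["fy"],1]);o=-R.T@t
    return o+d*(z-o[2])/d[2]
def pts(c):
    R,t=RT(c);v,u=np.mgrid[:384,:512];d=c["depth"]
    P=np.stack([(u-c["cx"])/c["fx"]*d,(v-c["cy"])/c["fy"]*d,d],-1)
    return (P-t)@R
def proj(c,p):
    R,t=RT(c);q=np.atleast_2d(p)@R.T+t
    return np.stack([q[:,0]/q[:,2]*c["fx"]+c["cx"],q[:,1]/q[:,2]*c["fy"]+c["cy"]],-1)
E
python3 - <<'E'
from h import *
for n,(x0,y0,x1,y1) in dict(scene=(220,190,380,310),top=(230,160,390,220)).items():
    c=load(n);im=c["img"][:,:,::-1]
    cv2.imwrite(f"pics/{n}0z.png",cv2.resize(im[y0:y1,x0:x1],None,fx=5,fy=5,interpolation=cv2.INTER_CUBIC))
    hsv=cv2.cvtColor(c["img"],cv2.COLOR_RGB2HSV);P=pts(c)
    for nm,rng in dict(red=[(0,8),(172,180)],yellow=[(22,34)],blue=[(100,122)],green=[(50,85)]).items():
        m=np.zeros(hsv.shape[:2],np.uint8)
        for a,b in rng: m|=((hsv[...,0]>=a)&(hsv[...,0]<=b)&(hsv[...,1]>130)&(hsv[...,2]>70)).astype(np.uint8)
        w=np.zeros_like(m);w[y0:y1,x0:x1]=m[y0:y1,x0:x1]
        k,l,st,ce=cv2.connectedComponentsWithStats(w)
        for i in range(1,k):
            if st[i,4]>12: print(n,nm,st[i],ce[i].round(1),P[l==i].mean(0).round(4),P[l==i].min(0).round(3),P[l==i].max(0).round(3))
E
```

```text
scene red [301 250  10   9  56] [305.3 254.8] [ 0.4535 -0.1215  0.0432] [ 0.446 -0.13   0.023] [ 0.474 -0.091  0.051]
scene yellow [325 190  16   6  53] [333.2 191.6] [ 0.6446 -0.026   0.0783] [ 0.631 -0.038  0.075] [ 0.663 -0.009  0.083]
scene yellow [318 259  10  10  60] [322.1 264.6] [ 0.4607 -0.1693  0.0434] [ 0.452 -0.179  0.021] [ 0.484 -0.138  0.05 ]
scene blue [247 190  73  29 788] [287.6 201.5] [0.5648 0.0628 0.0325] [ 0.526 -0.016  0.008] [0.622 0.19  0.056]
scene blue [286 241   9   9  47] [289.9 245.5] [ 0.446  -0.0761  0.0443] [ 0.438 -0.083  0.036] [ 0.462 -0.063  0.055]
scene green [244 204   9   9  42] [246.9 207.3] [0.4269 0.0633 0.0856] [0.419 0.057 0.073] [0.441 0.071 0.094]
top yellow [337 183   7   7  15] [339.3 186.9] [ 0.462  -0.1591  0.0445] [ 0.455 -0.17   0.035] [ 0.473 -0.153  0.049]
top green [260 194   3   6  18] [261.  196.5] [0.4313 0.0673 0.0869] [0.424 0.064 0.079] [0.438 0.07  0.093]
```

View pics/scene0z.png

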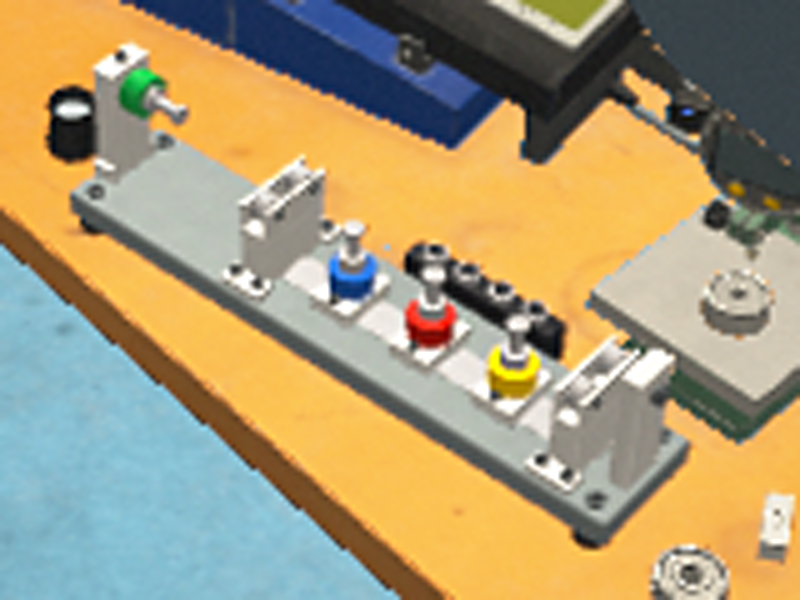

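View pics/top0z.png

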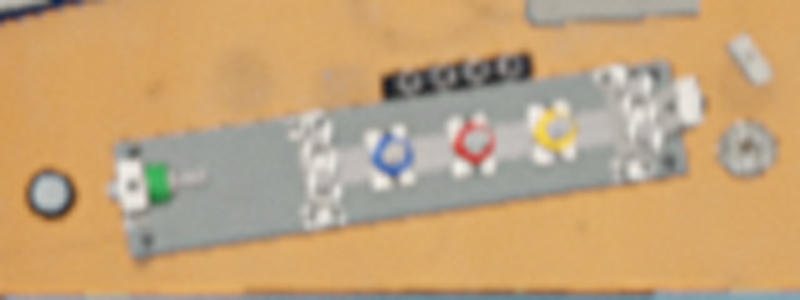

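Run:
```python
from h import *
c=load("scene")
for n,(u,v),z in [("blue",(354,230),.071),("red",(433,273),.071),("yel",(518,322),.071),("green",(182,112),.080)]:
    print(n,onplane(c,u/5+219.6,v/5+189.6,z).round(4))
c=load("top")
for n,(u,v),z in [("blue",(394,153),.071),("red",(478,142),.071),("yel",(558,130),.071),("green",(203,176),.08)]:
    print(n,onplane(c,u/5+229.6,v/5+159.6,z).round(4))
```

```text
blue [ 0.4506 -0.0718  0.071 ]
red [ 0.4588 -0.1171  0.071 ]
yel [ 0.4659 -0.165   0.071 ]
green [0.4368 0.0397 0.08  ]
blue [ 0.4498 -0.0672  0.071 ]
red [ 0.4557 -0.1148  0.071 ]
yel [ 0.4622 -0.1603  0.071 ]
green [0.4367 0.0414 0.08  ]
```

>>> drive_tool(targets="0.1 0.9 0.3 0 0 0.1; 0.3 0.9 0 0 0 0.1; 0.3 0.9 0 0 0 0.1; 0.4 0.9 0 0 0 0.1; 0.4 0.9 0 0 0 0.1; 0.4 0.9 0 0 0 0.1; 0.4 0.9 0 0 0 0.1; 0.4 0.9 0 0 0 0.1", grip=-1, force=10)

```text
t: 1.1
tcp_pos: [0.349, -0.3475, 0.2392]
ee_rot: [-3.044, 0.773, 0.001]
wrist_force: [0.6, 0.4, 1.0]
width: 0.0151
```

>>> drive_tool(targets="0.4 0.9 0 0 0 0.1; 0.4 0.9 0 0 0 0.1; 0.4 0.9 0 0 0 0.1; 0.4 0.9 0 0 0 0.1; 0.5 0.9 0 0 0 0.1; 0.5 0.9 0 0 0 0.1; 0.5 0.9 0 0 0 0.1; 0.4 0.9 0 0 0 0.1")

```text
t: 2.1
tcp_pos: [0.4541, -0.1317, 0.2393]
ee_rot: [-3.135, -0.206, 0.001]
wrist_force: [0.4, 0.0, -0.8]
width: 0.0005
```

>>> drive_tool(targets="0 0 0 0 0 0; 0 0 0 0 0 0; 0 0 0 0 0 0")

```text
t: 2.48
tcp_pos: [0.4535, -0.1335, 0.2395]
ee_rot: [3.135, 0.199, -0.0]
wrist_force: [0.3, -0.2, -0.6]
width: 0.0004
```

```bash
cat >> h.py <<'E'
def wcap(name):
    from rig import bot
    s=bot.read_state();c=bot.capture("wrist")
    R=cv2.Rodrigues(np.array(s["ee_rot"],float))[0];T=np.eye(4);T[:3,:3]=R;T[:3,3]=s["tcp_pos"]
    W=T@np.array(c["tool_from_camera"]);Wi=np.linalg.inv(W)
    c["rvec"]=cv2.Rodrigues(Wi[:3,:3])[0].ravel();c["tvec"]=Wi[:3,3]
    pickle.dump(c,open(name+".pkl","wb"));cv2.imwrite(f"pics/{name}.png",cv2.resize(c["img"][:,:,::-1],(768,576)))
    print("tool axes\n",R.round(4),"\ntcp",s["tcp_pos"].round(4),"w",s["width"],"F",s["wrist_force"].round(2),"t",s["t"])
    return c
E
python3 - <<'E'
from h import *
c=wcap("w1");print(np.array(c["tool_from_camera"]).round(3),c["fx"])
E
```

```text
tool axes
 [[ 9.919e-01  1.267e-01 -2.000e-04]
 [ 1.267e-01 -9.919e-01 -2.000e-04]
 [-2.000e-04  1.000e-04 -1.000e+00]] 
tcp [ 0.4535 -0.1335  0.2395] w 0.00043371149784668465 F [ 0.34 -0.2  -0.56] t 2.475
[[ 1.     0.001 -0.     0.   ]
 [-0.001  0.966  0.257 -0.07 ]
 [ 0.    -0.257  0.966 -0.153]
 [ 0.     0.     0.     1.   ]] 324.65138542797627
```

View pics/w1.png

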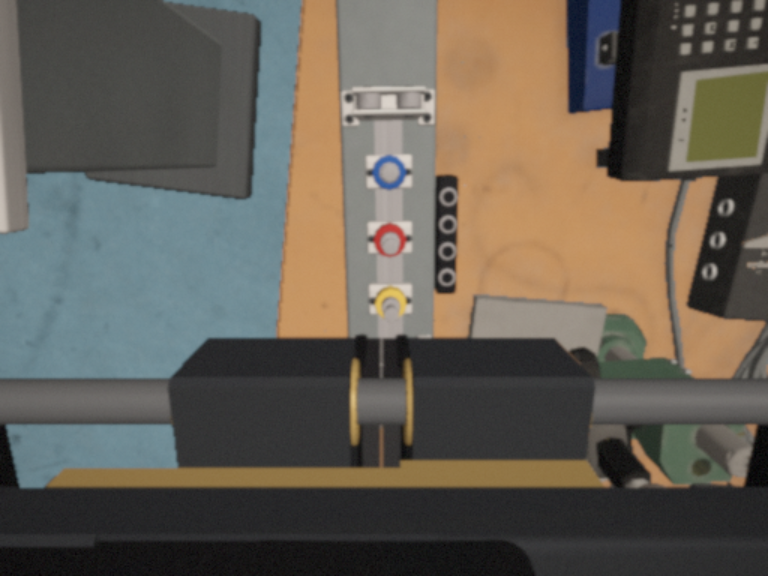

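Run:
```python
from h import *
c=load("w1");im=c["img"][:,:,::-1]
x0,y0,x1,y1=220,50,320,225
cv2.imwrite("pics/w1z.png",cv2.resize(im[y0:y1,x0:x1],None,fx=4,fy=4,interpolation=cv2.INTER_CUBIC)[:600])
cv2.imwrite("pics/w1zz.png",cv2.resize(im[100:225,220:320],None,fx=6,fy=6,interpolation=cv2.INTER_CUBIC)[:600])
hsv=cv2.cvtColor(c["img"],cv2.COLOR_RGB2HSV);P=pts(c)
for nm,rng in dict(red=[(0,8),(172,180)],yellow=[(22,34)],blue=[(100,122)]).items():
    m=np.zeros(hsv.shape[:2],np.uint8)
    for a,b in rng: m|=((hsv[...,0]>=a)&(hsv[...,0]<=b)&(hsv[...,1]>130)&(hsv[...,2]>70)).astype(np.uint8)
    m[:, :240]=0;m[:,280:]=0;m[225:]=0
    cs=cv2.findContours(m,cv2.RETR_EXTERNAL,cv2.CHAIN_APPROX_NONE)[0]
    k=max(cs,key=cv2.contourArea);e=cv2.minEnclosingCircle(k);b=cv2.boundingRect(k)
    print(nm,e,b,onplane(c,*e[0],.042).round(4),P[m>0].mean(0).round(4))
# tips: points with z 66..76 near
for nm,(u,v) in dict(blue=(259,115),red=(261,160),yellow=(261,202)).items():
    w=P[v-12:v+13,u-10:u+11].reshape(-1,3);s=w[(w[:,2]>.066)&(w[:,2]<.076)]
    print(nm,len(s),s.mean(0).round(4))
```

```text
red ((259.5, 159.40908813476562), 10.594226837158203) (249, 150, 22, 20) [ 0.4577 -0.1181  0.042 ] [ 0.4568 -0.115   0.0469]
yellow ((260.0, 201.0), 10.049975395202637) (250, 192, 21, 18) [ 0.4644 -0.1646  0.042 ] [ 0.4636 -0.161   0.0443]
blue ((259.0, 114.5), 11.011457443237305) (248, 104, 23, 22) [ 0.4509 -0.0711  0.042 ] [ 0.4507 -0.0714  0.0446]
blue 98 [ 0.4505 -0.0711  0.0697]
red 94 [ 0.4573 -0.1183  0.0695]
yellow 87 [ 0.4641 -0.1655  0.0696]
```

View pics/w1zz.png

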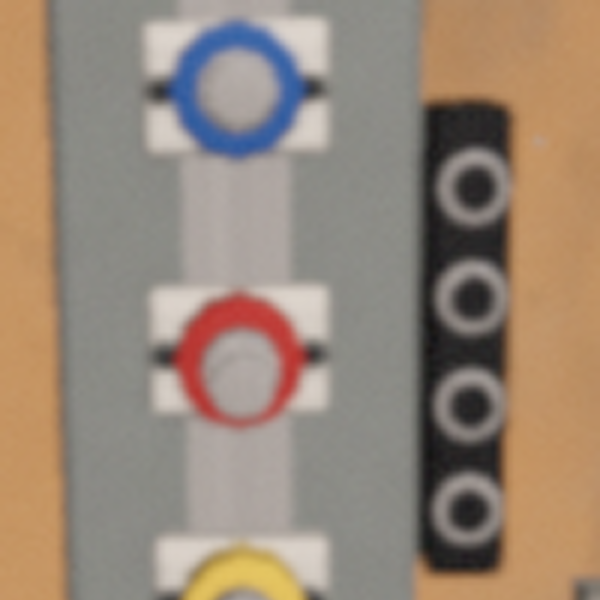

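Run:
```python
from h import *
for n in("top","scene"):
    P=pts(load(n)).reshape(-1,3)
    for lo,hi in((.08,.11),(.11,.14),(.14,.2)):
        s=P[(P[:,0]>.38)&(P[:,0]<.62)&(P[:,1]>-.28)&(P[:,1]<.15)&(P[:,2]>lo)&(P[:,2]<hi)]
        print(n,lo,len(s),s.min(0).round(3) if len(s) else'',s.max(0).round(3) if len(s) else '')
        s=s[(s[:,0]>.48)]
        print('   far',len(s),s.min(0).round(3) if len(s) else'',s.max(0).round(3) if len(s) else '')
```

```text
top 0.08 856 [ 0.418 -0.243  0.08 ] [0.62  0.149 0.11 ]
   far 726 [ 0.48  -0.237  0.08 ] [0.62  0.149 0.11 ]
top 0.11 120 [ 0.569 -0.229  0.11 ] [ 0.62  -0.149  0.14 ]
   far 120 [ 0.569 -0.229  0.11 ] [ 0.62  -0.149  0.14 ]
top 0.14 187 [ 0.57  -0.227  0.141] [ 0.618 -0.151  0.2  ]
   far 187 [ 0.57  -0.227  0.141] [ 0.618 -0.151  0.2  ]
scene 0.08 999 [ 0.413 -0.244  0.08 ] [0.62 0.15 0.11]
   far 798 [ 0.48  -0.238  0.08 ] [0.62 0.15 0.11]
scene 0.11 257 [ 0.565 -0.232  0.11 ] [ 0.588 -0.152  0.14 ]
   far 257 [ 0.565 -0.232  0.11 ] [ 0.588 -0.152  0.14 ]
scene 0.14 66 [ 0.567 -0.205  0.14 ] [ 0.579 -0.153  0.151]
   far 66 [ 0.567 -0.205  0.14 ] [ 0.579 -0.153  0.151]
```

>>> drive_tool(targets="0.13 0.5 -0.5 0 0 0.02; 0 0 -0.9 0 0 0; 0 0 -0.9 0 0 0; 0 0 -0.9 0 0 0; 0 0 -0.8 0 0 0; 0 0 0 0 0 0; 0 0 0 0 0 0")

```text
t: 3.4
tcp_pos: [0.4581, -0.1183, 0.1201]
ee_rot: [3.133, 0.225, 0.001]
wrist_force: [0.0, 0.1, 0.8]
width: 0.0008
```

>>> drive_tool(targets="0 0 0.9 0 0 0.2; 0 0 0.3 0 0 0.2; 0 0 0 0 0 0.2; 0 0 0 0 0 0.2; 0 0 0 0 0 0.2; 0 0 0 0 0 0.2; 0 0 0 0 0 0.2; 0 0 0 0 0 0.2")

```text
t: 4.4
tcp_pos: [0.4584, -0.1182, 0.157]
ee_rot: [2.395, 2.029, 0.002]
wrist_force: [-0.5, -0.2, 0.4]
width: 0.0005
```

>>> drive_tool(targets="0 0 -0.4 0 0 0.2; 0 0 -0.8 0 0 0.2; 0 0 -0.8 0 0 0; 0 0 0 0 0 0; 0 0 0 0 0 0")

```text
t: 5.03
tcp_pos: [0.4585, -0.1181, 0.0967]
ee_rot: [2.054, 2.374, 0.001]
wrist_force: [0.9, -0.5, 0.3]
width: 0.0004
```

Run:
```python
from rig import bot
s=bot.read_state();print(s)
```

```text
{'t': 5.025, 'joint_pos': array([-4.88843188e-01,  5.55544966e-01,  1.92742521e+00,  2.82238408e-06,
        6.56404036e-01, -2.20381314e+00]), 'joint_velocities': array([ 0.00014073, -0.00879191, -0.00267032, -0.00109393, -0.00543981,
       -0.00087057]), 'joint_efforts': array([-2.33612425e-02, -3.52996874e+01, -8.06835651e+00, -4.57264530e-02,
        5.85969561e-02,  8.20598907e-04]), 'tcp_pos': array([ 0.45848967, -0.11814614,  0.09670838]), 'ee_rot': array([2.05426176e+00, 2.37403250e+00, 7.77762171e-04]), 'wrist_force': array([ 0.86948847, -0.46291606,  0.25914643]), 'ft_torque': array([ 0.10134482, -0.05641909, -0.01631804]), 'width': 0.00043246425043184613}
```

>>> drive_tool(targets="-0.04 0 -0.3 0 0 0; 0 0 -0.2 0 0 0; 0 0 0 0 0 0; 0 0 0 0 0 0")

```text
t: 5.52
tcp_pos: [0.4565, -0.1177, 0.0805]
ee_rot: [-2.055, -2.376, 0.0]
wrist_force: [-0.3, 0.3, -0.4]
width: 0.0006
```

Run:
```python
from h import *
from rig import bot
c=bot.capture("scene");cv2.imwrite("pics/s2.png",cv2.resize(c["img"][:,:,::-1][180:320,220:400],None,fx=4,fy=4,interpolation=cv2.INTER_CUBIC))
print(bot.read_state()["tcp_pos"])
```

```text
[ 0.45660621 -0.11772047  0.08058165]
```

View pics/s2.png

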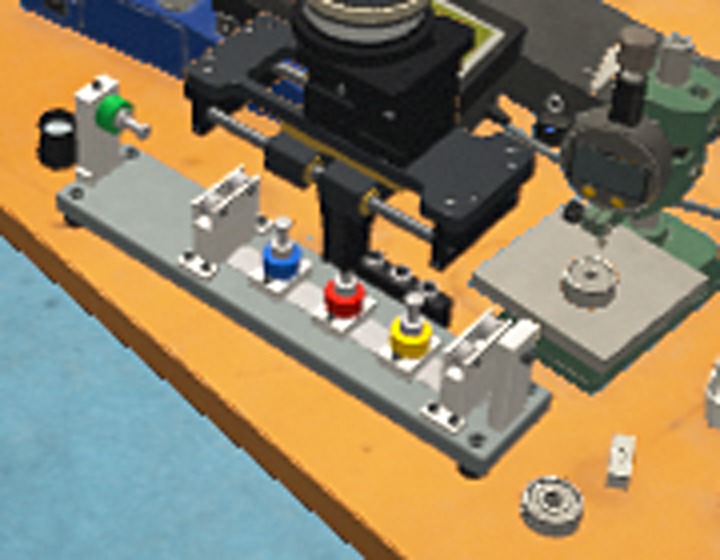

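The scene view shows the closed fingertips directly over the red tip (about (345,275) in the crop) and the wide gripper body clear of the comparator. Now I'll press in small steps.

>>> drive_tool(targets="0 0 -0.05 0 0 0; 0 0 -0.05 0 0 0; 0 0 -0.05 0 0 0; 0 0 0 0 0 0; 0 0 0 0 0 0")

```text
t: 6.2
tcp_pos: [0.4567, -0.1178, 0.0762]
ee_rot: [2.055, 2.375, 0.0]
wrist_force: [-0.5, -0.4, 3.9]
width: 0.0004
```

Run:
```python
from rig import bot
s=bot.read_state();print(s["tcp_pos"],s["wrist_force"])
```

```text
[ 0.45671014 -0.11779004  0.07617786] [-0.48823341 -0.42721683  3.89378545]
```

>>> drive_tool(targets="0 0 -0.05 0 0 0; 0 0 -0.06 0 0 0; 0 0 0 0 0 0; 0 0 0 0 0 0; 0 0 0 0 0 0; 0 0 0 0 0 0")

```text
t: 6.95
tcp_pos: [0.4567, -0.1178, 0.0729]
ee_rot: [2.055, 2.375, 0.0]
wrist_force: [-0.3, 0.1, 5.4]
width: 0.0005
```

Run:
```python
from h import *
from rig import bot
s=bot.read_state();print(s["tcp_pos"],s["wrist_force"])
c=bot.capture("scene");cv2.imwrite("pics/s3.png",cv2.resize(c["img"][:,:,::-1][230:280,270:350],None,fx=8,fy=8,interpolation=cv2.INTER_CUBIC))
```

```text
[ 0.45670719 -0.1177873   0.07285917] [-0.27522043  0.05631149  5.41139736]
```

View pics/s3.png

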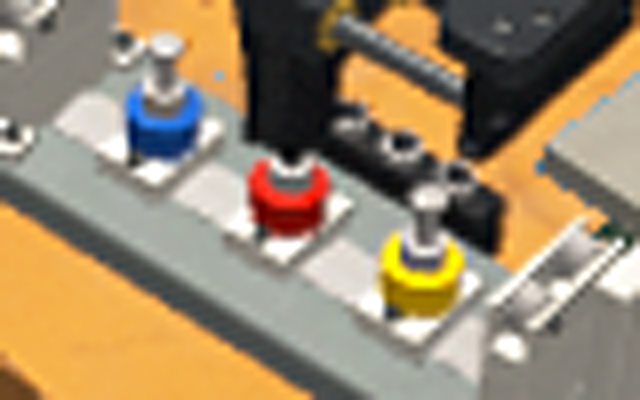

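>>> drive_tool(targets="0 0 0 0 0 0; 0 0 0.1 0 0 0; 0 0 0.2 0 0 0; 0 0 0.7 0 0 0; 0 0 0 0 0 0; 0.13 -0.8 0 0 0 0; 0.12 -0.8 0 0 0 0; 0 0 0 0 0 0")

```text
t: 8.0
tcp_pos: [0.4643, -0.1669, 0.1021]
ee_rot: [2.058, 2.373, -0.0]
wrist_force: [0.1, 0.2, 0.2]
width: 0.0004
```

>>> drive_tool(targets="0 0 -0.35 0 0 0; 0 0 -0.35 0 0 0; 0 0 0 0 0 0; 0 0 0 0 0 0")

```text
t: 8.5
tcp_pos: [0.4639, -0.1652, 0.0815]
ee_rot: [-2.054, -2.376, 0.0]
wrist_force: [0.7, 0.2, -0.4]
width: 0.0005
```

Run:
```python
from h import *
from rig import bot
s=bot.read_state();print(s["tcp_pos"],s["wrist_force"])
c=bot.capture("scene");cv2.imwrite("pics/s4.png",cv2.resize(c["img"][:,:,::-1][220:290,270:370],None,fx=7,fy=7,interpolation=cv2.INTER_CUBIC))
```

```text
[ 0.46385316 -0.16520364  0.08147833] [ 0.71048486  0.17677059 -0.39864823]
```

View pics/s4.png

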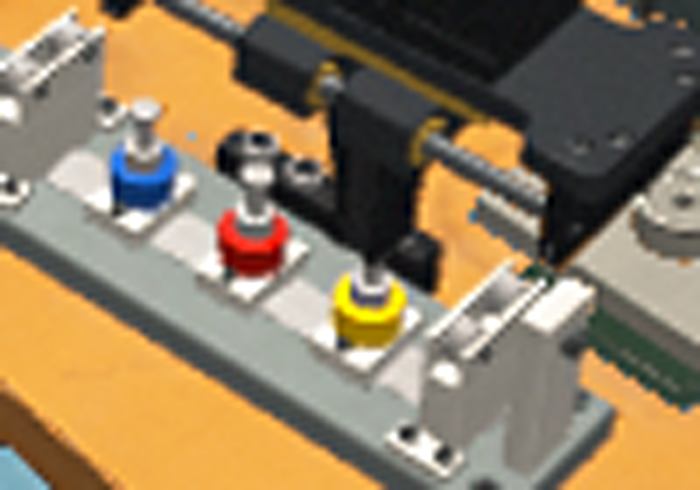

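Red has sprung fully out, and the fingertips are centred over yellow at about (372,250), clear of rest_a.

>>> drive_tool(targets="0 0 -0.06 0 0 0; 0 0 -0.06 0 0 0; 0 0 -0.06 0 0 0; 0 0 0 0 0 0; 0 0 0 0 0 0")

```text
t: 9.18
tcp_pos: [0.4643, -0.1658, 0.0766]
ee_rot: [2.055, 2.375, 0.0]
wrist_force: [0.2, 0.7, 3.1]
width: 0.0007
```

>>> drive_tool(targets="0 0 -0.05 0 0 0; 0 0 -0.05 0 0 0; 0 0 0 0 0 0; 0 0 0 0 0 0; 0 0 0 0 0 0; 0 0 0 0 0 0; 0 0 0 0 0 0")

```text
t: 10.05
tcp_pos: [0.4643, -0.1658, 0.0735]
ee_rot: [2.055, 2.375, 0.0]
wrist_force: [0.4, 1.3, 5.2]
width: 0.0008
```

>>> drive_tool(targets="0 0 0.1 0 0 0; 0 0 0.2 0 0 0; 0 0 0.7 0 0 0; 0 0 0 0 0 0; -0.11 0.79 0 0 0 0; -0.11 0.79 0 0 0 0; -0.12 0.79 0 0 0 0; -0.12 0.79 0 0 0 0")

```text
t: 11.05
tcp_pos: [0.4493, -0.07, 0.1026]
ee_rot: [-2.055, -2.374, 0.001]
wrist_force: [-0.0, 0.2, -0.1]
width: 0.0004
```

>>> drive_tool(targets="0 0 0 0 0 0; 0 0 -0.35 0 0 0; 0 0 -0.37 0 0 0; 0 0 0 0 0 0; 0 0 0 0 0 0")

```text
t: 11.68
tcp_pos: [0.4502, -0.0713, 0.0814]
ee_rot: [-2.056, -2.375, 0.0]
wrist_force: [-0.3, 0.6, 0.0]
width: 0.0005
```

Run:
```python
from h import *
from rig import bot
s=bot.read_state();print(s["tcp_pos"],s["wrist_force"])
c=bot.capture("scene");cv2.imwrite("pics/s5.png",cv2.resize(c["img"][:,:,::-1][210:290,260:370],None,fx=7,fy=7,interpolation=cv2.INTER_CUBIC))
```

```text
[ 0.45019889 -0.07125963  0.08143795] [-0.3005604   0.58887303  0.00911201]
```

View pics/s5.png

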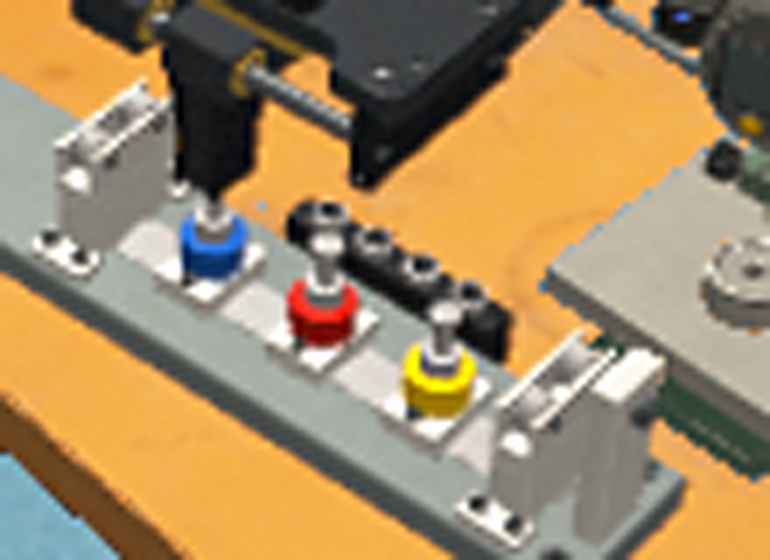

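Red and yellow are both out, and the fingertips are centred over blue at about (213,190).

>>> drive_tool(targets="0 0 -0.06 0 0 0; 0 0 -0.06 0 0 0; 0 0 -0.06 0 0 0; 0 0 0 0 0 0; 0 0 0 0 0 0")

```text
t: 12.35
tcp_pos: [0.4504, -0.0711, 0.0765]
ee_rot: [2.055, 2.375, 0.0]
wrist_force: [-0.7, -0.4, 2.5]
width: 0.0005
```

>>> drive_tool(targets="0 0 -0.05 0 0 0; 0 0 -0.05 0 0 0; 0 0 0 0 0 0; 0 0 0 0 0 0; 0 0 0 0 0 0; 0 0 0 0 0 0; 0 0 0 0 0 0")

```text
t: 13.22
tcp_pos: [0.4505, -0.071, 0.0735]
ee_rot: [2.055, 2.375, 0.0]
wrist_force: [-1.1, -1.7, 6.0]
width: 0.0004
```

>>> drive_tool(targets="0 0 0.1 0 0 0; 0 0 0.2 0 0 0; 0 0 0.7 0 0 0; 0 0 0.9 0 0 0; 0 0.3 0.9 0 0 -0.2; 0 0.3 0.9 0 0 -0.2; 0 0.3 0.2 0 0 -0.2; -0.1 0.3 0 0 0 -0.2")

```text
t: 14.22
tcp_pos: [0.447, -0.0343, 0.191]
ee_rot: [2.693, 1.617, 0.001]
wrist_force: [0.8, -0.2, 0.0]
width: 0.0009
```

>>> drive_tool(targets="-0.1 0.3 0 0 0 -0.2; -0.1 0.3 0 0 0 -0.2; -0.1 0.3 0 0 0 -0.2; 0 0.3 0 0 0 -0.2; 0 0.3 0 0 0 -0.2; 0 0 0 0 0 -0.2; 0 0 0 0 0 0; 0 0 0 0 0 0")

```text
t: 15.22
tcp_pos: [0.4378, 0.0102, 0.1902]
ee_rot: [-3.133, -0.23, 0.001]
wrist_force: [0.1, -1.2, 0.6]
width: 0.0006
```

Run:
```python
from h import *
from rig import bot
c=wcap("w2")
c=bot.capture("scene");cv2.imwrite("pics/s6.png",cv2.resize(c["img"][:,:,::-1][180:300,220:380],None,fx=5,fy=5,interpolation=cv2.INTER_CUBIC))
```

```text
tool axes
 [[ 9.893e-01  1.460e-01 -8.000e-04]
 [ 1.460e-01 -9.893e-01  3.000e-04]
 [-7.000e-04 -4.000e-04 -1.000e+00]] 
tcp [0.4378 0.0102 0.1902] w 0.0006175455286545113 F [ 0.1  -1.18  0.6 ] t 15.225
```

View pics/w2.png

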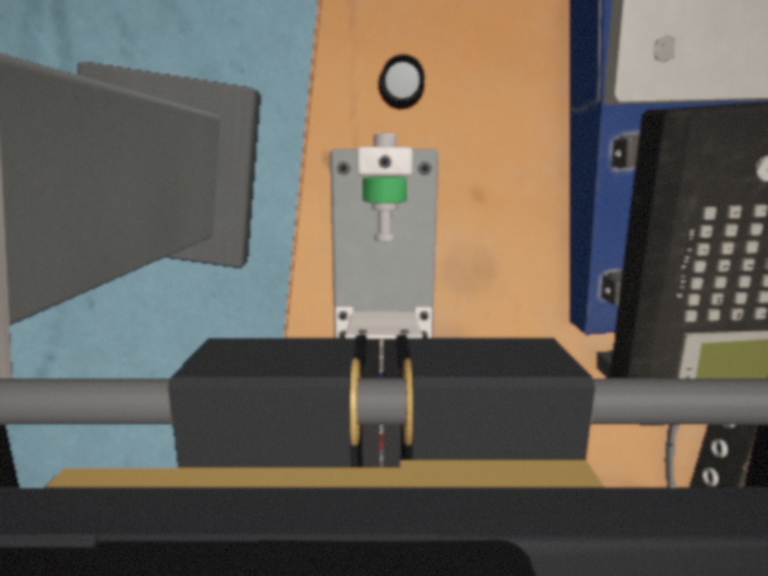

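View pics/s6.png

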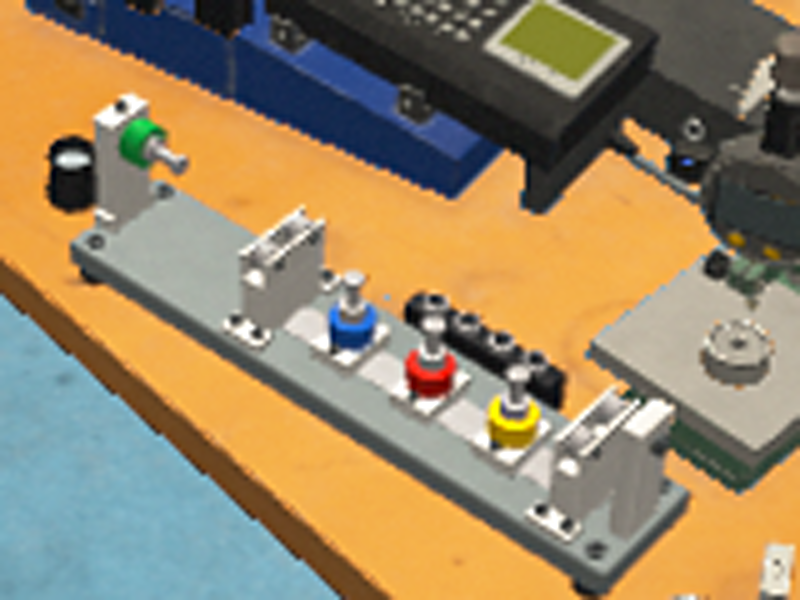

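Run:
```python
from h import *
c=load("w2")
y=np.array([-.1426,.9898,0]);x=np.array([.9898,.1426,0]);B=np.array([.4505,-.0711,0])
print("edge",onplane(c,256.6,159.2,.0835), "pred",(B+.110*y))
P=pts(c);s=P[135:165,246:268].reshape(-1,3);s=s[(s[:,2]>.074)&(s[:,2]<.09)]
f=(s-B);print(len(s),"fy of tip range",12+1000*np.percentile(f@y,[0,2,50]),"fx centre",1000*np.percentile(f@x,[5,50,95]))
t=np.array([.4378,.0102,.19]);print("tcp fy,fx",12+1000*(t-B)@y,1000*(t-B)@x)
# rest_b top
s=P[200:230,220:290].reshape(-1,3);s=s[(s[:,2]>.068)&(s[:,2]<.08)];print("restb fy",12+1000*np.percentile((s-B)@y,[2,50,98]),len(s))
im=c["img"][:,:,::-1];cv2.imwrite("pics/w2z.png",cv2.resize(im[100:230,205:305],None,fx=4.6,fy=4.6,interpolation=cv2.INTER_CUBIC))
```

```text
edge [0.435654  0.0394133 0.0835   ] pred [0.434814 0.037778 0.      ]
286 fy of tip range [122.16161054 122.49276671 133.22703462] fx centre [-5.09875967  0.11370205  5.28011372]
tcp fy,fx 94.28175999999999 -0.9770799999999884
restb fy [62.25101143 63.3516041  64.41775126] 78
```

View pics/w2z.png

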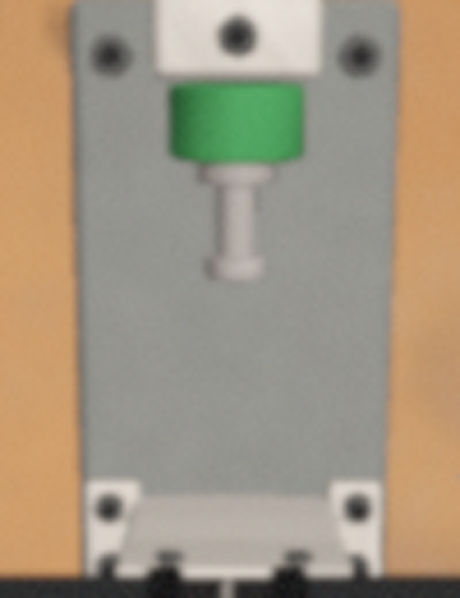

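Green tip measured at fy = 122.3 mm and fx = 0 (expected 122 and 0). The TCP is centred in the gap, so I'll go straight down.

>>> drive_tool(targets="0.03 0 -0.6 0 0 0; 0 0 -0.8 0 0 0; 0 0 -0.8 0 0 0; 0 0 -0.8 0 0 0; 0 0 0 0 0 0; 0 0 0 0 0 0")

```text
t: 16.08
tcp_pos: [0.4395, 0.01, 0.1008]
ee_rot: [3.133, 0.227, 0.001]
wrist_force: [0.5, -0.5, 0.3]
width: 0.0006
```

Run:
```python
from h import *
from rig import bot
s=bot.read_state();print(s["tcp_pos"],s["wrist_force"])
c=bot.capture("scene");cv2.imwrite("pics/s7.png",cv2.resize(c["img"][:,:,::-1][180:280,220:350],None,fx=6,fy=6,interpolation=cv2.INTER_CUBIC))
```

```text
[0.43951183 0.00997893 0.10079541] [ 0.46857162 -0.47606605  0.31253943]
```

View pics/s7.png

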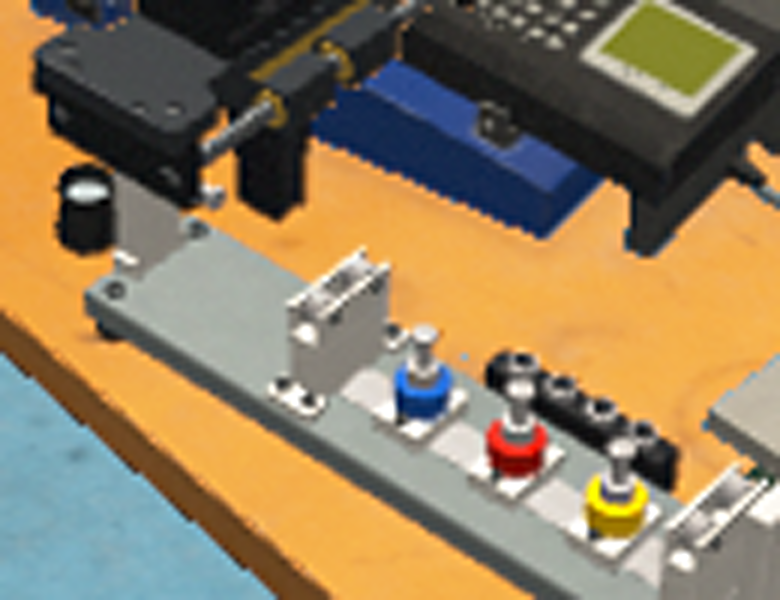

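>>> drive_tool(targets="0 0 -0.45 0 0 0; 0 0 -0.45 0 0 0; 0 0 0 0 0 0; 0 0 0 0 0 0")

```text
t: 16.62
tcp_pos: [0.4397, 0.01, 0.0741]
ee_rot: [3.133, 0.227, 0.002]
wrist_force: [0.4, -0.1, 0.4]
width: 0.0006
```

Run:
```python
from h import *
from rig import bot
s=bot.read_state();t=s["tcp_pos"];print(t,s["wrist_force"])
y=np.array([-.1426,.9898,0]);x=np.array([.9898,.1426,0]);B=np.array([.4505,-.0711,0])
print("fy,fx",12+1000*(t-B)@y,1000*(t-B)@x)
c=bot.capture("scene");cv2.imwrite("pics/s8.png",cv2.resize(c["img"][:,:,::-1][180:280,220:350],None,fx=6,fy=6,interpolation=cv2.INTER_CUBIC))
```

```text
[0.43969356 0.00997767 0.07414349] [ 0.35939981 -0.11684309  0.39430283]
fy,fx 93.79167691058962 0.8654609514294282
```

View pics/s8.png

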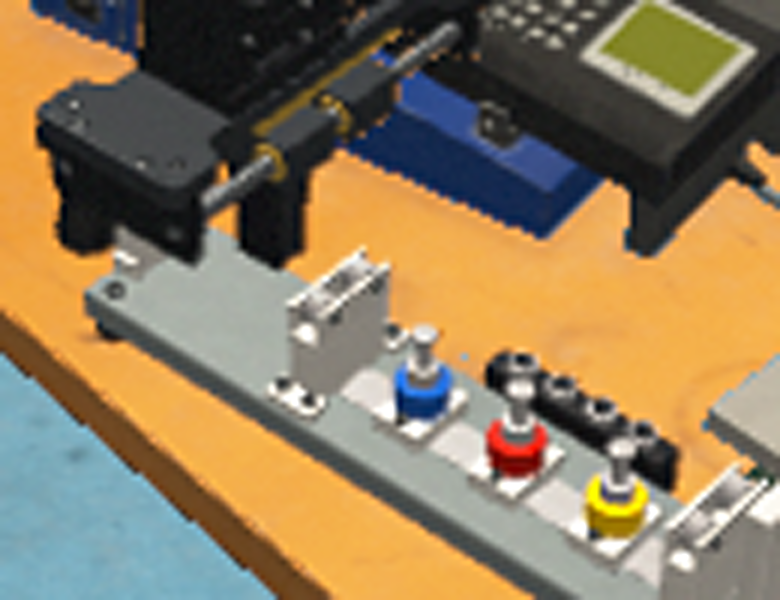

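>>> drive_tool(targets="-0.04 0.15 0 0 0 0; -0.03 0.15 0 0 0 0; -0.02 0.13 0 0 0 0; 0 0 0 0 0 0; 0 0 0 0 0 0")

```text
t: 17.3
tcp_pos: [0.4365, 0.0231, 0.0733]
ee_rot: [3.133, 0.227, 0.0]
wrist_force: [0.1, -0.0, 0.5]
width: 0.0005
```

```bash
cat > fs.py <<'E'
from h import *
from rig import bot
s=bot.read_state();t=s["tcp_pos"];F=s["wrist_force"]
y=np.array([-.1426,.9898,0]);x=np.array([.9898,.1426,0]);B=np.array([.4505,-.0711,0])
print("fy,fx",12+1000*(t-B)@y,1000*(t-B)@x,"z",t[2],"F along y,x,z",F@y,F@x,F[2],s["t"])
E
python3 fs.py; python3 -c "
from h import *
wcap('w3')"
```

```text
fy,fx 107.20800860447156 -0.4533294490788258 z 0.07332822244368717 F along y,x,z -0.02274924395696765 0.14073277519669908 0.539024433317114 17.3
tool axes
 [[ 9.896e-01  1.441e-01  1.000e-04]
 [ 1.441e-01 -9.896e-01 -0.000e+00]
 [ 1.000e-04  1.000e-04 -1.000e+00]] 
tcp [0.4365 0.0231 0.0733] w 0.0005084312698243557 F [ 0.14 -0.    0.54] t 17.3
```

View pics/w3.png

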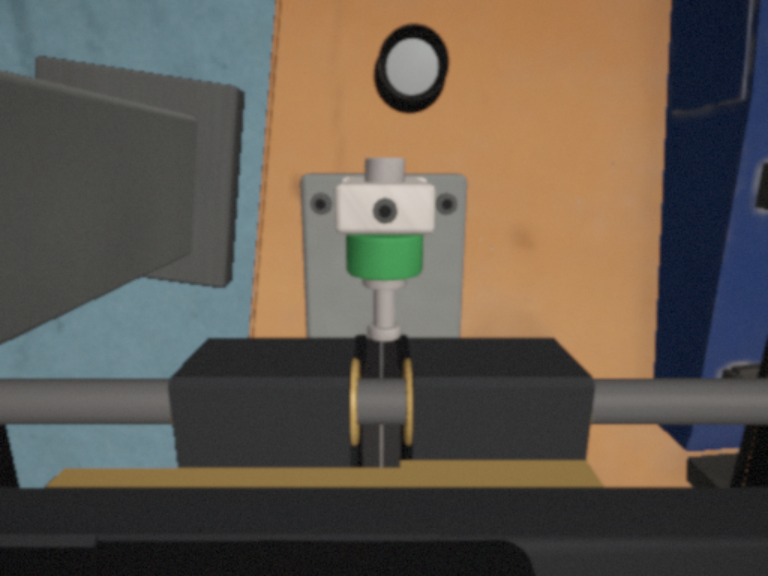

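No contact yet. The tip (384,332) lies on the finger centre line (382).

>>> drive_tool(targets="-0.01 0.07 0 0 0 0; -0.01 0.07 0 0 0 0; -0.01 0.06 0 0 0 0; 0 0 0 0 0 0; 0 0 0 0 0 0; 0 0 0 0 0 0")

```text
t: 18.1
tcp_pos: [0.4356, 0.0288, 0.0734]
ee_rot: [3.133, 0.226, 0.0]
wrist_force: [0.7, -2.8, 0.5]
width: 0.0006
```

```bash
python3 fs.py
```

```text
fy,fx 113.04218431417796 -0.44826739695889195 z 0.07336082345833028 F along y,x,z -2.8790261069963132 0.2873651275604794 0.46931366098994287 18.1
```

>>> drive_tool(targets="-0.01 0.06 0 0 0 0; -0.01 0.06 0 0 0 0; 0 0.05 0 0 0 0; 0 0 0 0 0 0; 0 0 0 0 0 0; 0 0 0 0 0 0; 0 0 0 0 0 0")

```text
t: 18.98
tcp_pos: [0.435, 0.0339, 0.0734]
ee_rot: [3.133, 0.227, 0.0]
wrist_force: [-0.6, -5.4, 0.3]
width: 0.0007
```

```bash
python3 fs.py;python3 -c "
from h import *
wcap('w4')"
```

```text
fy,fx 118.12053564275053 -0.36334701020481575 z 0.07336957184868223 F along y,x,z -5.211207771740607 -1.3697903861044 0.27663863589418103 18.975
tool axes
 [[ 9.895e-01  1.443e-01  2.000e-04]
 [ 1.443e-01 -9.895e-01 -5.000e-04]
 [ 1.000e-04  5.000e-04 -1.000e+00]] 
tcp [0.435  0.0339 0.0734] w 0.0007112998762620242 F [-0.61 -5.35  0.28] t 18.975
```

View pics/w4.png

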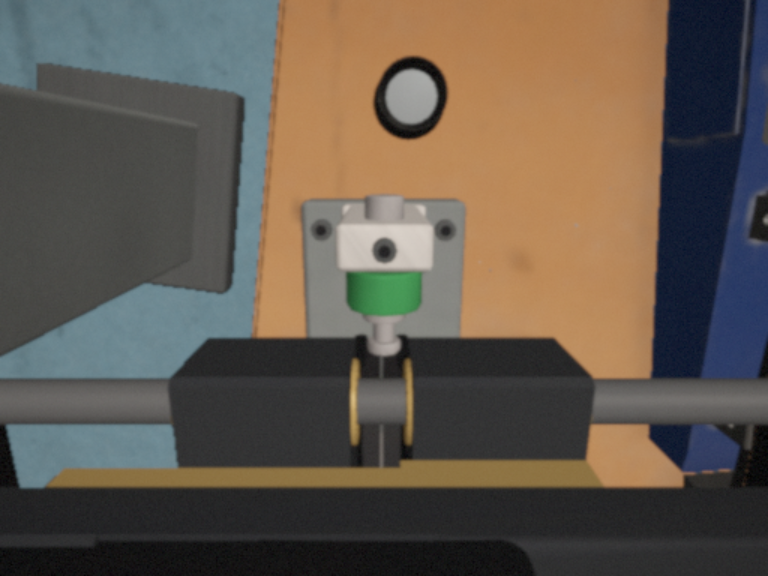

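Green is pressed about 5.5 mm in: 5.2 N, and the visible plunger is clearly shorter. I'll back off along −y, then lift.

>>> drive_tool(targets="0 0 0 0 0 0; 0.01 -0.1 0 0 0 0; 0.03 -0.2 0 0 0 0; 0.04 -0.3 0 0 0 0; 0.02 -0.15 0 0 0 0; 0 0 0 0 0 0; 0 0 0 0 0 0")

```text
t: 19.9
tcp_pos: [0.4377, 0.0117, 0.0733]
ee_rot: [-3.133, -0.226, 0.001]
wrist_force: [0.1, -0.2, -0.2]
width: 0.0007
```

```bash
python3 fs.py
```

```text
fy,fx 95.78389526629425 -0.8463947483453573 z 0.0733284090689317 F along y,x,z -0.19096353594574875 0.057044600615103885 -0.17710841272997302 19.9
```

>>> drive_tool(targets="0 0 0.4 0 0 0; 0 0 0.9 0 0 0; 0 0 0.9 0 0 0; 0 0 0.9 0 0 0; 0 0 0.9 0 0 0; 0 0 0.5 0 0 0; 0 0 0 0 0 0; 0 0 0 0 0 0")

```text
t: 20.9
tcp_pos: [0.4374, 0.0119, 0.2082]
ee_rot: [-3.133, -0.227, 0.001]
wrist_force: [-0.7, -0.3, 0.5]
width: 0.0004
```

Run:
```python
from h import *
from rig import bot
c=wcap("w5")
P=pts(c);y=np.array([-.1426,.9898,0]);x=np.array([.9898,.1426,0]);B=np.array([.4505,-.0711,0])
s=P[110:225,230:285].reshape(-1,3);f=s-B;s=s[(s[:,2]>.074)&(s[:,2]<.085)&(abs(f@x)<.007)&(12+1000*(f@y)>90)]
print(len(s),"green tip fy",12+1000*np.percentile((s-B)@y,[0,2,10]))
c=bot.capture("scene");cv2.imwrite("pics/s9.png",cv2.resize(c["img"][:,:,::-1][190:310,220:380],None,fx=5,fy=5,interpolation=cv2.INTER_CUBIC))
```

```text
tool axes
 [[ 9.896e-01  1.440e-01 -6.000e-04]
 [ 1.440e-01 -9.896e-01  2.000e-04]
 [-6.000e-04 -3.000e-04 -1.000e+00]] 
tcp [0.4374 0.0119 0.2082] w 0.00041241212843954803 F [-0.68 -0.26  0.47] t 20.9
255 green tip fy [122.00199917 122.25586721 124.00262494]
```

View pics/s9.png

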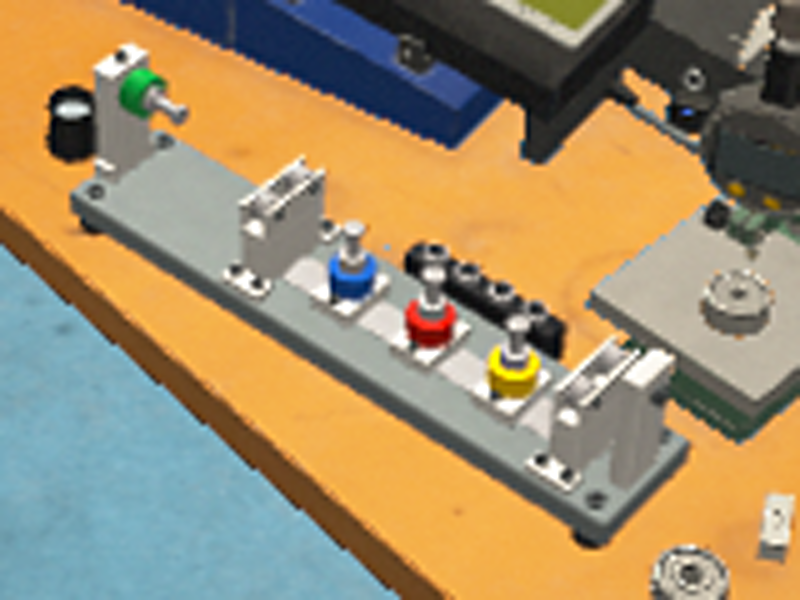

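All four tips are out, the loupe, disc and block look the same as at the start, and the arm is clear.

```bash
python3 -c "
from rig import bot
print(bot.close_job())"
```

```text
the job is handed in; nothing more can be done
None
```

I pressed the four probes in the order red, yellow, blue, green, using the closed fingertips, and handed the job in at about 21 s of the 48 s allowed.

| Probe | Estimated travel | Contact force at hold |
|---|---|---|
| Red | 6 mm | 5.4 N |
| Yellow | 5.5 mm | 5.2 N |
| Blue | 5.5 mm | 6.0 N |
| Green | 5.5 mm | 5.2 N |

- **Travel figures:** they come from the tool position and the measured force, since the plunger travel itself can't be read. The force readings scatter by about 0.7 N. Sideways readings reached about 1.7 N during the blue hold and 1.4 N during the green hold.
- **Holds and release:** I held each tip for about half a second and backed right off before touching the next. Pictures showed each tip out again.
- **Final checks:**
  - The green tip measured 122 mm along the fixture again, as before the push.
  - The loupe, block and disc look where they were at the start. I did not look at the shaft again, but the arm never went near it.
  - The arm ended at 0.21 m height with only noise on the wrist force.
- **Tool turn:** I turned the tool a quarter turn for the upright probes. Otherwise the wide gripper body would have come within a few millimetres of the comparator behind the yellow probe.

No check failed or disagreed.

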